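# Fetch the solder spool from behind the bottles

## Task

I need the solder spool from the back of the aluminium tray: first clear the alcohol bottle, the spray can and the flux bottle that stand in front of it into the large grey tray, then set the spool flat in the middle of the small grey tray, and only after that put the three back, each exactly where it stood. Keep all three upright throughout, and do not disturb the tip cleaner or the fuse box.

Things in the scene. Friction and masses are not known exactly. Their poses are not given: they have to be found in the camera images.
- caddy: shallow aluminium tray, dark liner, fixed, 165 (its x) x 250 (its y) x 12 mm, walls 4 mm thick, inner floor 4 mm above its underside. Origin: centre of its underside. The three containers stand along its y in its -x half (38 mm from centre, 75 mm apart, any order); spool and tip cleaner stand in its +x half, 38 mm from centre, 55 mm left and right, either way round
- big_tray: large shallow grey plastic tray with a dark rubber liner, fixed, empty at the start, 150 (its x) x 170 (its y) x 12 mm high, walls 4 mm thick, inner floor 4 mm above its underside. Origin: centre of its underside, on the bench. The side area: room for the three containers in a triangle, 75 mm apart. A wall shelf hangs beyond world x = 0.58 m, 0.52 m up: keep the wrist clear
- square_tray: small square shallow grey plastic tray with a dark rubber liner, fixed, empty at the start, 100 x 100 x 12 mm high, walls 4 mm thick, inner floor 4 mm above its underside. Origin: centre of its underside, on the bench. The spool goes in its middle
- alcohol_bottle: loose round bottle, the widest of the three: body 54 mm across, straight-sided up to about 90 mm, screw cap 28 mm across from 112 mm to the top at 135 mm; 0.16 kg. Origin: centre of its underside; z up its axis
- spray_can: loose slim aerosol can of bare aluminium: body 40 mm across and straight up to 96 mm, small black spray cap 25 mm across, 125 mm high in all; about 0.14 kg. Origin: centre of its underside; z up its axis
- flux_bottle: loose dropper bottle, the slimmest of the three: amber body 32 mm across, straight-sided up to about 55 mm, then a shoulder, a round collar 17 mm across from 73 to 85 mm and a pointed nozzle, 111 mm high in all; 0.07 kg. Origin: centre of its underside; z up its axis
- solder_spool: loose spool of solder wire standing flat on its flange: two red flanges 55 mm across (0 to 4 mm and 28 to 34 mm high), thinner winding between, 34 mm high; 0.24 kg. Take it across the upper flange. Origin: centre of its underside; z up its axis
- tip_cleaner: bystander: low round pot with brass wool, 60 mm across, 25 mm high, loose, in the aluminium tray; stays where it is. Origin: centre of its underside
- fuse_box: bystander: small closed box 34 (its x) x 62 (its y) x 20 mm, loose, on the bench just beyond the small grey tray; stays where it is. Origin: centre of its underside

How it is judged:
By the outcome, as a careful person would: the job done as asked, in the order asked, and still so for the second after the job is handed in, with the robot touching nothing.
It also fails if it takes over 128 s, if anything falls off the work surface, if the arm or the gripper's body presses on something with over 40 N, if the wrist force passes 120 N, or if a joint passes its speed limit or range.

## Robot

A 6-joint arm with a two-finger parallel gripper is mounted at the origin on a cart in front of the work surface, level with it; the furniture and walls round the work are solid. World frame = base frame: x ahead of the robot, y to its left, z up, the work surface at z = 0. Lengths are in m, angles in rad, forces in N, time in s.
With the tool pointing down it reaches from about 0.325 to 0.775 m from the base axis. Payload 5.5 kg.
Tool frame: the origin (TCP) lies between the finger pads; the fingertips stand 8 mm ahead of it and the grasp point (between the pads) lies 11 mm behind it (tcp_to_tips is the distance from the TCP to the fingertips, in m); z points along the fingers, y is the line along which they close (so a half turn about z gives the same grasp; the last joint's range is limited). The gripper opens to 88 mm and grips with 3 to 60 N. Pads are 20 mm wide; open, the fingers measure 115 mm over their backs; the gripper's body (75 mm by 178 mm) begins 61 mm behind the grasp point.
Start: joints at [1.252, 0.091, 1.231, -0, 1.82, -0.057], TCP at [0.155, 0.58, 0.231] pointing down, gripper open.
Joint ranges: [-2.87, 2.87], [-0.86, 2.18], [0.17, 2.46], [-1.51, 4.65], [0.06, 2.69], [-2.65, 2.65]. Speed limits (rad/s): [2.57, 2.57, 3.01, 3.14, 3.14, 3.14].

## Interface

Orientations are given as a unit quaternion [w, x, y, z].
In Python, from bench import * gives the robot as it stands. Calls block until the motion is done:
- move_to(position, orientation): joint-space move of the TCP to a pose.
- move_l(position, speed=0.15, orientation=None): straight line of the TCP; orientation=None keeps the orientation; speed is the mean speed in m/s.
- movej(angles): joint-space move.
- gripper_open() and close(): open the fingers fully, or close them until they stop; the grip force is fixed at half the most.
- hold(seconds).
- inverse_kinematics(position, orientation): joint angles nearest the present ones, or None.
- state(): the state.
- get_image(name): name is "scene" or "top" or "wrist"; returns a dict with "frame" (420x560x3 uint8, blue, green, red), "depth" (420x560 float32, m along the optical axis (not along the pixel's ray), 0 where there is no reading), "camera_matrix" (3x3 intrinsics, pixels), "view" (4x4, takes a point from world to camera coordinates). Camera axes: x right, y up, looking along -z (the intrinsics and any distortion apply to the point x, -y, -z); pixel columns grow to the right and rows downward; lengths in m; the calibration is good to about 2 mm. A picture is of the moment at which its call begins.
A pose or a line that the arm cannot do raises IKError and nothing moves.
- job_done(): hands the job in; it is judged then, once.
The state is a dict: "time": time; "joint_pos": joint angles; "dq": joint speeds; "joint_torque": joint torques, N m; "ee_pos": TCP position; "ee_rot": TCP orientation; "ft_force": force on the tool from outside, world axes, zero at the start; "moment": the same for the moment, N m; "finger_gap": finger opening in m; "finger_force": force on a finger pad.
Only numpy, scipy, OpenCV 4.12 (cv2) and the standard library are available. Lean on these libraries where they do the work, as an engineer would, in place of code of your own. Each camera call takes 0.05 s, during which the arm holds its last target. There are 200 camera calls.

## Working session

There is one attempt and no reset: what is moved stays moved. The work goes in short steps, each a Python script; the robot and the scene stay as the last script left them, time stands still between calls to the robot, and variables do not carry over. Pictures are saved under pics/ and viewed, at most 14 in all, crops included, and the job is handed in when it is done.

```bash
ls; mkdir -p pics
python3 - <<'E'
from bench import *
import cv2,numpy as np
for n in("scene","top"):
    d=get_image(n);cv2.imwrite(f"pics/{n}0.png",d["frame"]);np.savez(f"pics/{n}0.npz",**d)
    print(n,d["camera_matrix"].tolist(),np.round(d["view"],4).tolist(), d.keys())
print(state())
E
```

```text
pics
scene [[436.0337980504328, 0.0, 279.61323888866343], [0.0, 436.0337980504328, 210.20032496905986], [0.0, 0.0, 1.0]] [[0.7789, -0.6269, -0.0177, -0.3811], [0.4423, 0.5291, 0.7241, -0.2751], [-0.4446, -0.5718, 0.6894, -1.016], [0.0, 0.0, 0.0, 1.0]] dict_keys(['frame', 'depth', 'camera_matrix', 'view'])
top [[472.0536767712936, 0.0, 280.4481106710264], [0.0, 472.0536767712936, 221.1811042268183], [0.0, 0.0, 1.0]] [[-0.001, -0.9998, -0.02, 0.0496], [0.9846, -0.0044, 0.1747, -0.4805], [-0.1748, -0.0195, 0.9844, -1.1859], [0.0, 0.0, 0.0, 1.0]] dict_keys(['frame', 'depth', 'camera_matrix', 'view'])
{'time': 0.1, 'joint_pos': array([ 1.25228832e+00,  9.17821643e-02,  1.23174706e+00, -5.14364347e-05,
        1.81977258e+00, -5.66745475e-02]), 'dq': array([ 1.43818445e-03, -2.31142999e-03, -1.76514454e-03, -9.33523920e-05,
       -7.72270501e-04, -2.85594116e-04]), 'joint_torque': array([ 1.61245291e-03, -4.47856128e+01, -4.07571173e+01,  6.99643744e-02,
        2.84375623e-02, -1.01599239e-04]), 'ee_pos': array([0.15523936, 0.5793211 , 0.22963116]), 'ee_rot': array([-1.34879237e-04,  1.30549296e-01,  9.91441451e-01, -8.44233216e-04]), 'ft_force': array([ 0.3731201 , -0.23272137,  0.20329991]), 'moment': array([-0.09003137, -0.01278108,  0.01362076]), 'finger_force': 0.0, 'finger_gap': 0.08774553825330113}
```

View pics/top0.png

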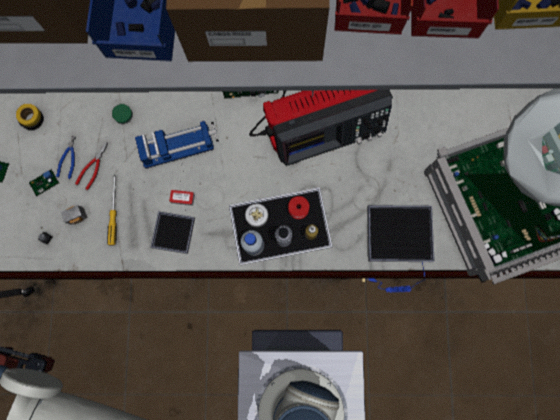

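View pics/scene0.png

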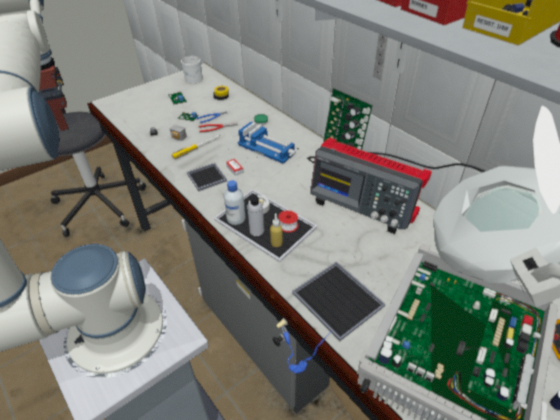

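The top view shows the aluminium tray around (280,224), with alcohol (252,240), can (283,235), flux (311,231), spool (299,207) and tip cleaner (256,215). The big tray is at (400,233), the small tray at (173,231) and the fuse box at (181,198). The scene view agrees. Next I'll take rough positions from rays, then closer wrist views.

```bash
cat > h.py <<'E'
from bench import *
import cv2,numpy as np
from scipy.spatial.transform import Rotation as Ro
def ray(d,uv,z):
    K,V=d["camera_matrix"],d["view"];uv=np.atleast_2d(uv).astype(float)
    r=np.c_[(uv[:,0]-K[0,2])/K[0,0],-(uv[:,1]-K[1,2])/K[1,1],-np.ones(len(uv))]
    R,t=V[:3,:3],V[:3,3];C=-R.T@t;w=r@R
    return C+w*((z-C[2])/w[:,2])[:,None]
def cloud(d):
    D=d["depth"];v,u=np.indices(D.shape);K,V=d["camera_matrix"],d["view"]
    P=np.stack([(u-K[0,2])/K[0,0]*D,-(v-K[1,2])/K[1,1]*D,-D],-1)
    return (P-V[:3,3])@V[:3,:3]
def down(yaw):  # tool z down; tool y (closing) at angle yaw+pi/2... see R
    # tool x = (cos,sin), tool y = (sin,-cos), z=-Z
    c,s=np.cos(yaw),np.sin(yaw)
    q=Ro.from_matrix(np.array([[c,s,0],[s,-c,0],[0,0,-1]])).as_quat()
    return q[[3,0,1,2]]
E
python3 - <<'E'
from h import *
d=dict(np.load("pics/top0.npz"))
for n,uv,z in[("caddy",(280,224),.012),("alc",(250,239),.135),("can",(283,233),.125),("flux",(311,230),.111),("spool",(299,207),.034),("tip",(256,215),.025),("fuse",(181,198),.02),("big",(400,233),.012),("sq",(173,231),.012)]:
    print(n,ray(d,uv,z)[0].round(3))
P=cloud(d)
for uv in[(250,239),(283,236),(299,205),(400,233),(173,231),(390,150),(300,60),(290,110),(450,200),(430,175)]: print(uv,d["depth"][uv[1],uv[0]],P[uv[1],uv[0]].round(3))
C=-d["view"][:3,:3].T@d["view"][:3,3];print(C)
w=get_image("wrist");print(w["camera_matrix"][0,0],(-w["view"][:3,:3].T@w["view"][:3,3]).round(3),w["view"][:3,:3].round(3).tolist())
print(Ro.from_quat(state()["ee_rot"][[1,2,3,0]]).as_matrix().round(3))
E
```

```text
caddy [0.478 0.05  0.012]
alc [0.421 0.119 0.135]
can [0.437 0.041 0.125]
flux [ 0.446 -0.028  0.111]
spool [ 0.52  -0.     0.034]
tip [0.501 0.113 0.025]
fuse [0.549 0.316 0.02 ]
big [ 0.453 -0.267  0.012]
sq [0.461 0.336 0.012]
(250, 239) 1.1246814 [0.421 0.119 0.139]
(283, 236) 1.1321346 [0.429 0.04  0.132]
(299, 205) 1.2586323 [ 0.528 -0.001  0.02 ]
(400, 233) 1.2545531 [ 0.454 -0.269  0.006]
(173, 231) 1.2723392 [0.462 0.339 0.001]
(390, 150) 1.3007556 [ 0.686 -0.253  0.   ]
(300, 60) 0.69710183 [0.622 0.008 0.607]
(290, 110) 1.1589255 [0.737 0.022 0.159]
(450, 200) 1.1849246 [ 0.525 -0.378  0.087]
(430, 175) 1.2663844 [ 0.609 -0.353  0.019]
[0.26586476 0.02431451 1.25236591]
303.1336556977958 [0.075 0.601 0.384] [[0.259, 0.966, -0.002], [-0.922, 0.246, -0.3], [-0.289, 0.08, 0.954]]
[[-0.966  0.259 -0.   ]
 [ 0.259  0.966 -0.001]
 [ 0.    -0.001 -1.   ]]
```

Run:
```python
from h import *
q=down(np.pi-0.1)
for n,p in[("sq",(.44,.34,.26)),("caddy",(.45,.05,.33)),("big",(.43,-.267,.26))]:
    t=state()["time"];move_to(p,q);print(n,state()["time"]-t,state()["joint_pos"].round(2))
    hold(.15);d=get_image("wrist");cv2.imwrite(f"pics/w_{n}.png",d["frame"]);np.savez(f"pics/w_{n}.npz",**d)
a=[cv2.imread(f"pics/w_{n}.png") for n in("sq","big")]
cv2.imwrite("pics/w_sb.png",cv2.resize(np.hstack(a),(800,300)))
```

```text
sq 1.3917000000000002 [ 0.6  -0.02  1.29  0.    1.87 -0.87]
caddy 1.1416000000000002 [ 0.04 -0.25  1.38  0.    2.02 -1.43]
big 1.2334 [-0.62 -0.15  1.42  0.    1.88 -2.09]
```

View pics/w_caddy.png

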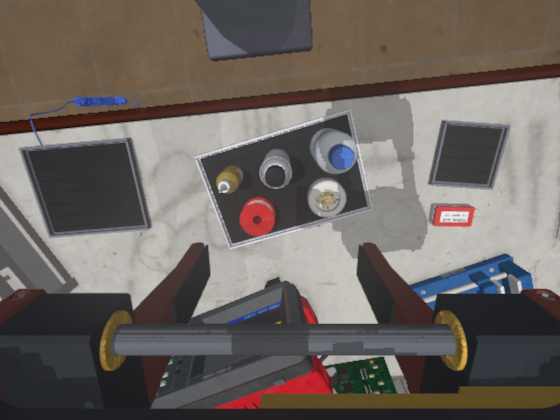

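View pics/w_sb.png

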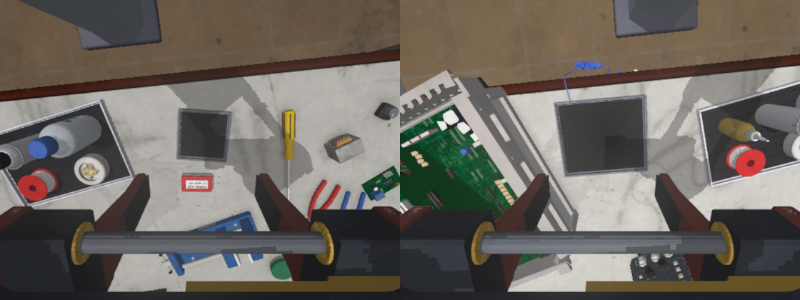

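One wrist picture holds everything: flux (229,180), can (276,170), alcohol (333,152), spool (257,217), tip cleaner (326,197), big tray (85,187), small tray (470,154) and fuse box (453,216). I'll fit known-radius circles to the depth points from several views, and rectangles to the dark liners.

```bash
cat > meas.py <<'E'
from h import *
from scipy.optimize import least_squares
OBJ={"alc":((.42,.119),.027,.02,.085),"can":((.435,.041),.020,.02,.09),"flux":((.446,-.028),.016,.015,.052),
 "tip":((.503,.113),.030,.006,.020),"spool":((.52,0),.0275,.028,.033)}
def fit(P,c,r,z0,z1):
    Q=P[np.isfinite(P).all(-1)];Q=Q[(Q[:,2]>z0)&(Q[:,2]<z1)]
    for lim in(.02,.008,.005):
        e=np.hypot(*(Q[:,:2]-c).T)-r;S=Q[abs(e)<lim]
        if len(S)<8:return None
        s=least_squares(lambda p:np.hypot(*(S[:,:2]-p).T)-r,c,loss="soft_l1",f_scale=.001);c=s.x
    return c,len(S),np.sqrt(np.mean(s.fun**2))
def capcentre(d,c,z,r):  # points on top disc within r of c
    P=cloud(d).reshape(-1,3);Q=P[(np.hypot(*(P[:,:2]-c).T)<r)];return Q
def rect(d,uv,z=.006):
    f=cv2.GaussianBlur(d["frame"],(3,3),0);m=(f.max(-1)<75).astype(np.uint8)
    n,l=cv2.connectedComponents(m);m=(l==l[uv[1],uv[0]]).astype(np.uint8)
    cs,_=cv2.findContours(m,cv2.RETR_EXTERNAL,cv2.CHAIN_APPROX_NONE);c=max(cs,key=len)[:,0]
    p=ray(d,c,z)[:,:2]*1000
    (x,y),(w,h),a=cv2.minAreaRect(p.astype(np.float32));return round(x,1),round(y,1),round(w,1),round(h,1),round(a,1)
E
python3 - <<'E'
from meas import *
D={n:dict(np.load(f"pics/{n}.npz")) for n in("top0","scene0","w_caddy","w_sq","w_big")}
for k,(c,r,z0,z1) in OBJ.items():
    for n,d in D.items():
        P=cloud(d)[d["depth"]>0].reshape(-1,3);f=fit(P,np.array(c),r,z0,z1)
        if f:print(k,n,(f[0]*1000).round(1),f[1],round(f[2]*1000,1))
for n,k,uv in[("top0","sq",(173,231)),("top0","big",(400,233)),("w_caddy","sq",(470,160)),("w_caddy","big",(85,187)),("w_sq","sq",(int(203*1.4),int(135*1.4))),("w_big","big",(int(200*1.4),int(135*1.4))),("w_caddy","caddy",(300,200)),("top0","caddy",(278,215))]:
    print(n,k,rect(D[n],uv))
for n in("w_caddy","w_sq","top0"):
    d=D[n];f=d["frame"].astype(int);m=((f[...,2]>140)&(f[...,1]<70)&(f[...,0]<70))
    P=ray(d,np.argwhere(m)[:,::-1],.02)[:,:2]*1000
    P=P[np.hypot(*(P-[549,316]).T)<50];print("fuse",n,cv2.minAreaRect(P.astype(np.float32)))
E
```

```text
alc top0 [421.9 120.1] 62 0.3
alc scene0 [421.  119.2] 325 1.4
alc w_caddy [423.1 122.1] 203 0.1
alc w_sq [423.2 122. ] 1269 0.4
can top0 [438.5  40.5] 51 0.3
can scene0 [437.6  39.9] 264 1.4
can w_caddy [439.8  42.6] 151 0.2
can w_sq [439.6  42.2] 451 0.5
can w_big [439.7  42.9] 1529 0.5
flux top0 [452.7 -30.9] 25 0.2
flux scene0 [451.3 -31.9] 105 1.3
flux w_caddy [453.9 -28.7] 116 0.2
flux w_big [454.  -28.9] 418 0.4
tip top0 [514.6 109.6] 52 2.7
tip scene0 [513.2 110.7] 35 2.6
tip w_caddy [516.  110.1] 96 2.6
tip w_sq [502.9 115.2] 237 0.8
tip w_big [503.  115.2] 276 0.7
spool scene0 [535.5  -6.5] 8 2.9
spool w_sq [ 5.245e+02 -2.000e-01] 68 0.8
spool w_big [536.6 -15.4] 37 2.5
top0 sq (459.5, 339.0, 93.5, 91.3, 80.4)
top0 big (454.4, -267.0, 169.6, 139.9, 89.7)
w_caddy sq (458.3, 340.5, 83.6, 85.4, 80.4)
w_caddy big (453.2, -267.8, 154.7, 136.2, 89.2)
w_sq sq (458.2, 341.1, 87.9, 88.3, 80.3)
w_big big (453.6, -267.0, 155.9, 135.3, 89.0)
w_caddy caddy (474.7, 52.9, 149.3, 233.8, 11.0)
top0 caddy (474.9, 51.2, 149.9, 236.7, 11.0)
fuse w_caddy ((539.5553588867188, 313.1085510253906), (22.918067932128906, 62.542964935302734), 18.48960304260254)
fuse w_sq ((550.3656616210938, 318.4423522949219), (56.87221908569336, 26.895532608032227), 84.36054229736328)
fuse top0 ((553.2833251953125, 316.2094421386719), (58.40974807739258, 31.806066513061523), 83.21206665039062)
```

Run:
```python
from meas import *
D={n:dict(np.load(f"pics/{n}.npz")) for n in("top0","scene0","w_caddy","w_sq","w_big")}
for n,d in D.items():
    f=d["frame"].astype(int);m=((f[...,2]>110)&(f[...,1]<90)&(f[...,0]<90)&(f[...,2]>2*f[...,1]))
    P=cloud(d);Q=P[m&(np.hypot(P[...,0]-.522,P[...,1])<.045)&(P[...,2]>.034)&(P[...,2]<.045)]
    uv=np.argwhere(m&(np.hypot(P[...,0]-.522,P[...,1])<.045)&(P[...,2]>.034)&(P[...,2]<.045))[:,::-1]
    W=ray(d,uv,.038)[:,:2]*1000
    if len(W)>20:
        (x,y),r=cv2.minEnclosingCircle(W.astype(np.float32));print("spool",n,round(x,1),round(y,1),round(r,1),len(W))
P=cloud(D["w_big"]).reshape(-1,3);P2=cloud(D["top0"]).reshape(-1,3)
for A in(P,P2):
  for x in np.arange(.34,.68,.04):
    S=A[(abs(A[:,0]-x)<.02)&(A[:,1]<-.2)&(A[:,1]>-.46)&(A[:,2]>.03)&(A[:,2]<.3)]
    if len(S):print(x.round(2),"ymax",S[:,1].max().round(3),"zmax",S[:,2].max().round(3), "z near", S[S[:,1]>-.42][:,2].max().round(3) if (S[:,1]>-.42).any() else None)
```

```text
spool top0 520.5 0.9 27.1 289
spool scene0 520.0 -0.1 27.1 168
spool w_caddy 522.2 3.4 27.5 840
spool w_sq 522.1 3.4 27.7 1034
spool w_big 521.7 2.8 27.4 1152
0.34 ymax -0.434 zmax 0.126 z near None
0.38 ymax -0.42 zmax 0.126 z near None
0.42 ymax -0.21 zmax 0.3 z near 0.3
0.46 ymax -0.222 zmax 0.3 z near 0.3
0.5 ymax -0.387 zmax 0.123 z near 0.123
0.54 ymax -0.362 zmax 0.122 z near 0.122
0.58 ymax -0.348 zmax 0.122 z near 0.122
0.62 ymax -0.338 zmax 0.133 z near 0.133
0.66 ymax -0.338 zmax 0.134 z near 0.134
0.34 ymax -0.435 zmax 0.126 z near None
0.38 ymax -0.422 zmax 0.125 z near None
0.42 ymax -0.408 zmax 0.124 z near 0.123
0.46 ymax -0.393 zmax 0.123 z near 0.123
0.5 ymax -0.378 zmax 0.126 z near 0.126
0.54 ymax -0.363 zmax 0.124 z near 0.124
0.58 ymax -0.348 zmax 0.125 z near 0.125
0.62 ymax -0.339 zmax 0.136 z near 0.136
0.66 ymax -0.341 zmax 0.136 z near 0.136
```

```bash
cat > pp.py <<'E'
from h import *
Y=np.deg2rad(11.3); BY=np.deg2rad(-1.); H=.24
B=np.array([.454,-.267])
# name: home xy, side xy, grasp TCP z, home yaw, side yaw, diameter
T={"alc":((.4224,.1210),B+[.036,.048],.073,np.pi/2+Y,np.pi/2,.054),
   "can":((.4390,.0415),B+[.030,-.042],.069,np.pi/2+Y,np.pi/2,.040),
   "flux":((.4532,-.0300),B+[-.048,-.004],.047,Y,0.,.032)}
def pick(xy,z,yaw,w,h=H):
    move_to((*xy,h),down(yaw));move_l((*xy,z+.06),.3);move_l((*xy,z),.1)
    close();g=state();print("gap",round(g["finger_gap"],4),"F",round(g["finger_force"],1),"t",round(g["time"],1))
    assert abs(g["finger_gap"]-w)<.006
    move_l((*xy,h),.2)
def place(xy,z,yaw,h=H):
    move_l((*xy,h),.25,down(yaw));move_l((*xy,z+.02),.2);move_l((*xy,z+.0005),.04);hold(.2)
    print("gap",round(state()["finger_gap"],4),"f",state()["ft_force"].round(1));gripper_open();hold(.2)
    move_l((*xy,z+.04),.1);move_l((*xy,h),.3)
def out(n): a,b,z,y1,y2,w=T[n];pick(a,z,y1,w);place(b,z,y2)
def back(n): a,b,z,y1,y2,w=T[n];pick(b,z,y2,w);place(a,z,y1)
def snap(n,name="top"):
    d=get_image(name);cv2.imwrite(f"pics/{n}.png",d["frame"]);np.savez(f"pics/{n}.npz",**d);return d
E
python3 - <<'E'
from pp import *
for n,(a,b,z,y1,y2,w) in T.items():
  for p,y in((a,y1),(b,y2)):
    for h in(z,H):print(n,inverse_kinematics((*p,h),down(y)).round(2))
out("alc");out("can")
move_to((.45,-.05,.33),down(np.pi/2));snap("s1");snap("s1s","scene")
cv2.imwrite("pics/s1c.png",np.hstack([cv2.resize(cv2.imread("pics/s1.png")[180:280,200:480],(700,250))]))
E
```

```text
alc [ 0.2  -0.33  1.9  -0.    1.57  0.  ]
alc [ 0.2  -0.34  1.61 -0.    1.87  0.  ]
alc [-0.48 -0.05  1.66 -0.    1.54 -0.48]
alc [-0.48 -0.08  1.38 -0.    1.84 -0.48]
can [ 0.02 -0.32  1.9  -0.    1.56 -0.18]
can [ 0.02 -0.34  1.61 -0.    1.87 -0.18]
can [-0.63  0.05  1.56 -0.    1.53 -0.63]
can [-0.63  0.02  1.28 -0.    1.83 -0.63]
flux [-0.14 -0.27  1.9  -0.    1.51  1.23]
flux [-0.14 -0.3   1.58 -0.    1.86  1.23]
flux [-0.66 -0.17  1.81 -0.    1.5   0.91]
flux [-0.66 -0.21  1.5  -0.    1.85  0.91]
gap 0.0535 F 30.0 t 8.2
gap 0.0534 f [ 0.5 -0.5 -0.7]
gap 0.0395 F 30.0 t 17.6
gap 0.0397 f [ 0.  -0.2 -1.2]
```

View pics/s1s.png

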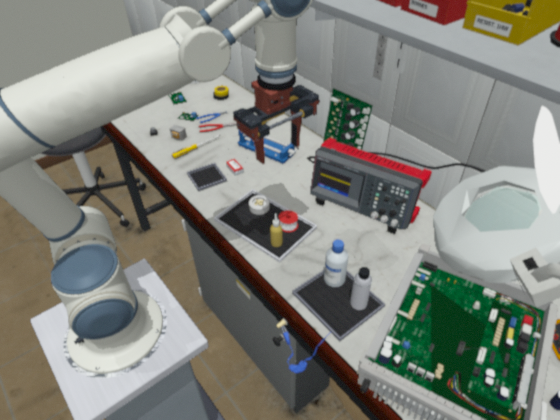

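The scene view shows the alcohol (336,262) and can (361,290) standing upright in the large tray. Flux (277,232), spool (287,220) and tip cleaner (259,203) haven't moved. Next come the flux and then the spool.

Run:
```python
from pp import *
out("flux")
S=(.5213,.0020);Q=(.459,.340);z=.0245;h=.15
move_l((.44,-.05,.2),.3)
pick(S,z,np.pi+Y,.055,h)
place(Q,z,np.pi-np.deg2rad(9.6),h)
move_to((.45,.05,.33),down(np.pi-.1));hold(.1);snap("s2","wrist");snap("s2s","scene");print(state()["time"])
```

```text
gap 0.0311 F 30.0 t 28.8
gap 0.0308 f [-0.1  0.5 -1.8]
gap 0.0511 F 30.0 t 40.7
gap 0.0512 f [-0.5 -0.6 -2.7]
47.9417
```

View pics/s2.png

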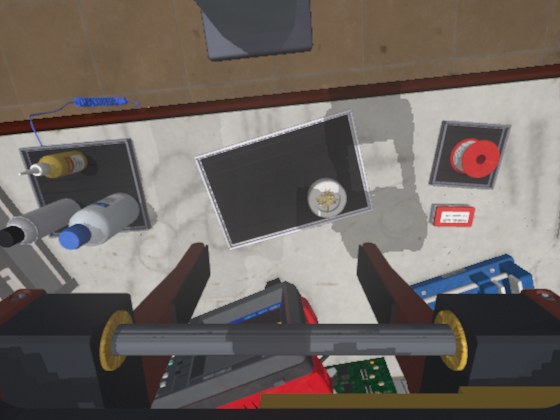

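The spool (475,158) lies in the small tray, and all three containers stand in the large tray. The spool's 51 mm gap was smaller than expected, so I'll measure its centring and flatness.

Run:
```python
from meas import *
snapd=get_image("top");np.savez("pics/s2t.npz",**snapd)
for n in("s2","s2s","s2t"):
    d=dict(np.load(f"pics/{n}.npz"));f=d["frame"].astype(int);P=cloud(d)
    m=((f[...,2]>110)&(f[...,1]<90)&(f[...,0]<90)&(f[...,2]>2*f[...,1]))&(np.hypot(P[...,0]-.459,P[...,1]-.34)<.05)
    Z=P[m];top=m&(P[...,2]>.032);uv=np.argwhere(top)[:,::-1]
    W=ray(d,uv,.038)[:,:2]*1000;(x,y),r=cv2.minEnclosingCircle(W.astype(np.float32))
    T=P[top];A=np.c_[T[:,:2]-T[:,:2].mean(0),np.ones(len(T))];print(n,round(x,1),round(y,1),round(r,1),"plane",np.linalg.lstsq(A,T[:,2],rcond=None)[0].round(4))
for n,uv in(("s2",(445,145)),("s2t",(165,237))):
    d=dict(np.load(f"pics/{n}.npz"))
    f=cv2.GaussianBlur(d["frame"],(3,3),0);P=cloud(d)
    m=((f.max(-1)<75)&(np.hypot(P[...,0]-.459,P[...,1]-.34)<.075)).astype(np.uint8)
    p=ray(d,np.argwhere(m)[:,::-1],.006)[:,:2]*1000
    print(n,"tray",cv2.minAreaRect(p.astype(np.float32)))
d=dict(np.load("pics/s2.npz"));P=cloud(d).reshape(-1,3)
for c,r,z0,z1 in[((.490,-.219),.027,.02,.085),((.484,-.309),.02,.02,.09),((.406,-.271),.016,.015,.052),((.503,.115),.030,.006,.020)]:
    f=fit(P,np.array(c),r,z0,z1);print(c,f and ((f[0]*1000).round(1),f[1]))
print(rect(d,(280,180)))
```

```text
s2 460.1 340.5 27.4 plane [-0.0005  0.0012  0.0385]
s2s 456.7 335.6 26.9 plane [-0.0144 -0.0303  0.0367]
s2t 458.7 338.2 26.7 plane [0.0126 0.0087 0.0377]
s2 tray ((458.1239013671875, 340.36309814453125), (83.15638732910156, 85.1682357788086), 80.2249526977539)
s2t tray ((458.8020324707031, 338.4746398925781), (96.64520263671875, 93.60826110839844), 80.41567993164062)
(0.49, -0.219) (array([ 490.3, -218. ]), 916)
(0.484, -0.309) (array([ 484.4, -308.1]), 952)
(0.406, -0.271) (array([ 406.8, -270.1]), 369)
(0.503, 0.115) (array([502.8, 115.5]), 85)
(474.4, 52.9, 149.3, 233.8, 10.9)
```

The spool is flat and centred to within about 2 mm, and the parked containers are where I commanded them. Now I'll put the three back.

Run:
```python
from pp import *
move_to((.42,-.2,.26),down(0.))
for n in("flux","can","alc"):back(n)
move_to((.45,.05,.33),down(np.pi-.1));hold(.1);snap("s3","wrist");snap("s3t");print(state()["time"])
from meas import fit,OBJ
for n in("s3","s3t"):
    d=dict(np.load(f"pics/{n}.npz"));P=cloud(d).reshape(-1,3)
    for k,(c,r,z0,z1) in OBJ.items():
        f=fit(P,np.array(c),r,z0,z1)
        if k!="spool" and f:print(n,k,(f[0]*1000).round(1))
```

```text
gap 0.0308 F 30.0 t 52.8
gap 0.0311 f [ 0.3  0.8 -0.7]
gap 0.0396 F 30.0 t 63.0
gap 0.0396 f [-0.3 -0.4 -1.6]
gap 0.0536 F 30.0 t 72.4
gap 0.0534 f [ 0.3 -0.1 -1.7]
80.1833
s3 alc [422.8 122.1]
s3 can [439.6  42.6]
s3 flux [454.  -29.2]
s3 tip [516.6 111.8]
s3t alc [421.6 119.9]
s3t can [438.3  40.7]
s3t tip [496.9 117.1]
```

View pics/s3.png

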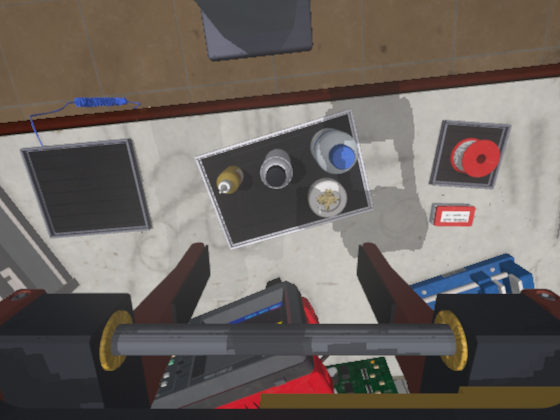

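The containers are back at the same pixels as before (229,180), (276,170) and (333,152), within 0.5 mm of their first measured positions. The tip cleaner (326,197) and fuse box (453,216) haven't moved, and the spool is in the small tray. Handing in.

```bash
python3 -c "
from bench import *
print(job_done())"
```

```text
the job is handed in; nothing more can be done
None
```

The job is handed in at about 80 s: the solder spool lies flat in the middle of the small grey tray (within about 2 mm), the alcohol bottle, spray can and flux bottle stand upright within about 0.5 mm of where they were, and the tip cleaner and fuse box look unmoved in the last image.

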